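# Pack the sample carton and leave the open containers

## Robot

A 6-joint arm with a two-finger parallel gripper is mounted at the origin on the work surface. World frame = base frame: x ahead of the robot, y to its left, z up, the work surface at z = 0. Lengths are in m, angles in rad, forces in N, time in s.
With the tool pointing down it reaches from about 0.375 to 0.9 m from the base axis. Payload 3.1 kg.
Tool frame: the origin (TCP) lies on the centre line of the jaws, within the pads' length; the fingertips stand 11 mm ahead of it and the grasp point (between the pads) lies 8 mm behind it; x points along the fingers, y is the direction in which the jaws open and shut, and the axes are right-handed (so a half turn about x gives the same grasp; the last joint's range is limited). The gripper opens to 87 mm and grips with 3 to 60 N. Pads are 19 mm wide; open, the fingers measure 117 mm over their backs; the gripper's body (75 mm by 190 mm) begins 51 mm behind the grasp point.
Start: joints at [1.155, 0.527, 1.433, -0, 1.181, -0.178], TCP at [0.147, 0.607, 0.234] pointing down, gripper open.
Joint ranges: [-3.08, 3.08], [-0.75, 2.2], [0.22, 2.44], [-1.43, 4.57], [0, 2.65], [-2.85, 2.85]. Speed limits (rad/s): [2.79, 2.79, 3.14, 3.14, 3.14, 3.14].

## Interface

Orientations are given as a unit quaternion [x, y, z, w].
In Python, from rig import robot, camera, camera_info gives the robot as it stands.
- The arm moves only by the shell command python3 -m inch 'ROWS' [FORCE]. ROWS is JSON, a list that holds one entry, the list of rows, each a list of 5 numbers: the shift along the tool's x, y, z in cm, then the turn about the tool's x in rad, then the opening, from 0 (shut) to 1 (fully open). A call has 1 to 8 rows; each row shifts and turns the pose as measured when the row begins, along the tool's axes as they then stand; what a row does not reach is not made up. A row lasts 1/12 s, in which the tool goes at most 41.7 mm and 7.16 degrees, less where a joint would pass 70% of its speed; a pose out of reach is approached as far as the arm can. A call with a gripper value outside its range is refused whole. The fingers move at their own pace and stop on an object; FORCE is the grip in N (left out, the last holds). Time passes only in rows, so rows that do not move let the fingers close. It gives the time, the measured TCP pose, the force and the opening at its end, in the units of the state.
- robot.get_obs(): the state, without advancing time (a new reading comes with each control period).
- camera(name): name is "scene" or "side" or "wrist"; returns the picture (420x560x3 uint8, red, green, blue); there is no depth.
- camera_info(name): a dict with "camera_matrix" (3x3 intrinsics, pixels), "dist" ([k1, k2, p1, p2, k3] as OpenCV has them; the pictures are not rectified), "rvec" (rotation vector, rad) and "tvec" (3), from world to camera coordinates, as OpenCV has them. Camera axes: x right, y down, z forward; pixel columns grow to the right and rows downward; lengths in m; the calibration is good to about 2 mm. A picture is of the moment at which its call begins: read the wrist's pose just before it. camera_info takes no time and is no camera call; for the wrist camera it gives the pose at the moment of the call.
- robot.hand_in(): hands the job in, once; it reports no verdict.
The state is a dict: "time": time; "q": joint angles; "joint_velocities": joint speeds; "joint_torque": joint torques, N m; "position": TCP position; "tool_rot": TCP orientation; "ft_force": force on the tool from outside, world axes, zero at the start; "moment": the same for the moment, N m; "grip_width": finger opening in m.
Only numpy, scipy, OpenCV 4.12 (cv2) and the standard library are available. Lean on these libraries where they do the work, as an engineer would, in place of code of your own. Each camera call takes 0.05 s, during which the arm holds its last target. There are 200 camera calls.

## Task

Pack the sample carton: stand the closed jar, the closed low round tin, the closed slim bottle and the closed square tin each upright in the recess of its own shape and size, resting on the recess floor and let go. Set them down, do not drop them. The jar without a cap and the square tin without a lid are not to be shipped: leave them standing where they are.

Things in the scene. Friction and masses are not known exactly. Their poses are not given: they have to be found in the camera images.
- jar: Closed round jar to be packed: amber glass with an aluminium screw cap, 44 mm in diameter, 62 mm high (the cap is 43 mm wide and takes the top 14 mm); about 150 g. Loose, upright at the start; origin: centre of its underside, z up through its top.
- flat_tin: Closed low round tin to be packed: bare metal, 58 mm in diameter, 38 mm high; about 100 g. Loose, upright at the start; origin: centre of its underside, z up through its top.
- slim_bottle: Closed slim round bottle to be packed: amber glass with an aluminium cap, 30 mm in diameter, 64 mm high (the cap is 29 mm wide and takes the top 11 mm); about 70 g. Loose, upright at the start; origin: centre of its underside, z up through its top.
- square_tin: Closed square tin to be packed: bare metal, 46 x 46 mm with a 46.5 mm lid, 56 mm high; about 110 g. Its x and y axes are square to its sides. Loose, upright at the start; origin: centre of its underside, z up through its top.
- open_jar: Look-alike that is not packed: the same amber jar without its cap, hollow when seen from above, 44 mm in diameter (39 mm at the mouth), 58 mm high. Loose, upright at the start; origin: centre of its underside, z up through its top.
- open_tin: Look-alike that is not packed: the same square tin without its lid, hollow when seen from above, 46 x 46 mm, 54 mm high. Loose, upright at the start; origin: centre of its underside, z up through its top.
- recess_jar: Place of the jar: round, 60 mm wide recess, 8 mm deep, in a white insert 84 x 84 x 12 mm, one of four filling a fixed 180 mm brown carton 2 x 2, in varying order, centres 85 mm apart. Origin: centre of the insert's underside, 4 mm above the table; recess floor at z = 4 mm, insert top and carton walls at z = 12 mm; x, y along its sides.
- recess_flat: Place of the flat tin: round, 74 mm wide (largest) recess, 8 mm deep, in a white insert 84 x 84 x 12 mm, one of four filling a fixed 180 mm brown carton 2 x 2, in varying order, centres 85 mm apart. Origin: centre of the insert's underside, 4 mm above the table; recess floor at z = 4 mm, insert top and carton walls at z = 12 mm; x, y along its sides.
- recess_slim: Place of the slim bottle: round, 46 mm wide (smallest) recess, 8 mm deep, in a white insert 84 x 84 x 12 mm, one of four filling a fixed 180 mm brown carton 2 x 2, in varying order, centres 85 mm apart. Origin: centre of the insert's underside, 4 mm above the table; recess floor at z = 4 mm, insert top and carton walls at z = 12 mm; x, y along its sides.
- recess_square: Place of the square tin: square, 62 x 62 mm (sides along the insert's; turn the tin square to it) recess, 8 mm deep, in a white insert 84 x 84 x 12 mm, one of four filling a fixed 180 mm brown carton 2 x 2, in varying order, centres 85 mm apart. Origin: centre of the insert's underside, 4 mm above the table; recess floor at z = 4 mm, insert top and carton walls at z = 12 mm; x, y along its sides.

How it is judged:
At the end, for the whole second after the job is handed in: Each of the four closed containers stands in its own recess: within 13 mm of its centre, its underside within 3.5 mm of the recess floor, upright to 0.12 rad, at rest and released; the open jar and the open tin are upright and within 25 mm of where they started (horizontal distance between jar and recess_jar below 0.013 m and z of jar in the frame of recess_jar between 0.001 and 0.0075 m and angle between each of jar, flat_tin, slim_bottle, square_tin, open_jar, open_tin's own z axis and vertical below 0.12 rad and linear speed of each of jar, flat_tin, slim_bottle, square_tin below 0.02 m/s and angular speed of each of jar, flat_tin, slim_bottle, square_tin below 0.2 rad/s and contact force between each of jar, flat_tin, slim_bottle, square_tin and the fingers below 0.05 N and horizontal distance between flat_tin and recess_flat below 0.013 m and z of flat_tin in the frame of recess_flat between 0.001 and 0.0075 m and horizontal distance between slim_bottle and recess_slim below 0.013 m and z of slim_bottle in the frame of recess_slim between 0.001 and 0.0075 m and horizontal distance between square_tin and recess_square below 0.013 m and z of square_tin in the frame of recess_square between 0.001 and 0.0075 m and distance of each of open_jar, open_tin from where it was at the start of the episode below 0.025 m); the robot touches nothing.
It fails at once if a closed container is dropped (falls free at over 0.7 m/s, a drop of about 25 mm) ((contact force between jar and the fingers below 0.01 N and linear speed of jar above 0.7 m/s) or (contact force between flat_tin and the fingers below 0.01 N and linear speed of flat_tin above 0.7 m/s) or (contact force between slim_bottle and the fingers below 0.01 N and linear speed of slim_bottle above 0.7 m/s) or (contact force between square_tin and the fingers below 0.01 N and linear speed of square_tin above 0.7 m/s)).
It fails at once if the open jar or the open tin is moved more than 40 mm (distance of any of open_jar, open_tin from where it was at the start of the episode above 0.04 m).
It also fails if it takes over 102 s, if anything falls off the work surface, if the arm or the gripper's body presses on something with over 40 N, if the wrist force passes 120 N, or if a joint passes its speed limit or range.

## Working session

There is one attempt and no reset: what is moved stays moved. The work goes in short steps, Python scripts to look and compute and a shell command to move; the robot and the scene stay as the last step left them, time stands still between calls to the robot, and variables do not carry over. Pictures are saved under pics/ and viewed, about 12 in all and at most 16, crops included, and the job is handed in when it is done.

```bash
ls; mkdir -p pics; python3 - <<'E'
from rig import robot,camera,camera_info
import cv2
o=robot.get_obs();print({k:o[k] for k in('time','position','tool_rot','grip_width','ft_force')})
for n in('scene','side'):
    cv2.imwrite(f'pics/{n}0.png',cv2.cvtColor(camera(n),cv2.COLOR_RGB2BGR));print(n,camera_info(n))
E
```

```text
pics
{'time': 0.0, 'position': array([0.14688813, 0.60677139, 0.23258181]), 'tool_rot': array([ 0.08314949,  0.70234204, -0.08459434,  0.70188718]), 'grip_width': 0.08709077849175759, 'ft_force': array([ 0.36498386, -0.41295515, -0.60250209])}
scene {'camera_matrix': array([[384.33002125,   0.        , 275.59043607],
       [  0.        , 384.33002125, 204.89878863],
       [  0.        ,   0.        ,   1.        ]]), 'dist': array([-0.09819928,  0.        ,  0.        ,  0.        ,  0.        ]), 'rvec': array([ 2.24443293,  0.84266949, -0.32923328]), 'tvec': array([-0.41825241, -0.22657215,  1.07412857])}
side {'camera_matrix': array([[396.24832333,   0.        , 285.18113159],
       [  0.        , 396.24832333, 208.33672253],
       [  0.        ,   0.        ,   1.        ]]), 'dist': array([-0.02275645,  0.        ,  0.        ,  0.        ,  0.        ]), 'rvec': array([ 0.12474602, -2.66789463,  1.55983933]), 'tvec': array([0.58131866, 0.07619932, 0.75667831])}
```

View pics/scene0.png

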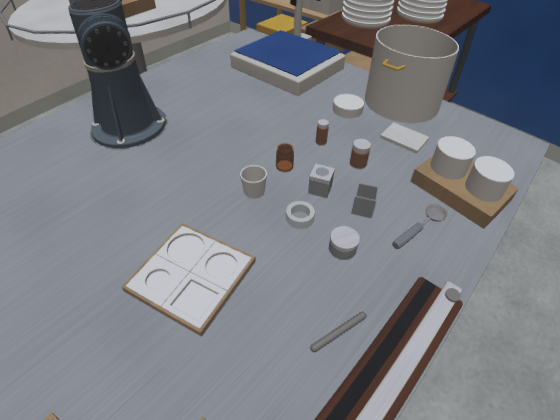

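View pics/side0.png

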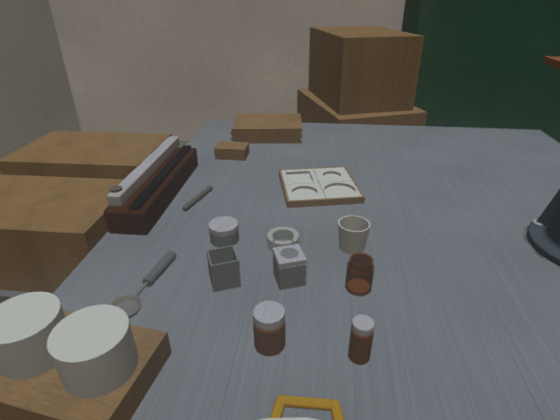

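The scene view shows the carton at about (190,275), with the slim bottle at (322,132), jar (360,153), closed square tin (321,180), flat tin (344,242), open jar (285,157) and open tin (365,200). The side view agrees. I'll enlarge both to pick pixels.

```bash
cat > h.py <<'E'
import numpy as np,cv2
from rig import robot,camera,camera_info
def RT(n,ci=None):
    c=ci or camera_info(n);R=cv2.Rodrigues(np.array(c['rvec']))[0];return c,R,np.array(c['tvec']).ravel()
def ray(n,p,z,ci=None):
    c,R,t=RT(n,ci);u=cv2.undistortPoints(np.array(p,float).reshape(-1,1,2),c['camera_matrix'],c['dist']).reshape(-1,2)
    d=np.c_[u,np.ones(len(u))]@R;o=-R.T@t
    return o+d*((z-o[2])/d[:,2])[:,None]
def proj(n,P,ci=None):
    c,R,t=RT(n,ci);return cv2.projectPoints(np.array(P,float).reshape(-1,3),c['rvec'],c['tvec'],c['camera_matrix'],c['dist'])[0].reshape(-1,2)
def tri(p1,p2):
    P=[]
    A=np.zeros((3,3));b=np.zeros(3)
    for n,p in(('scene',p1),('side',p2)):
        c,R,t=RT(n);o=-R.T@t;d=ray(n,[p],0)[0]-o;d/=np.linalg.norm(d);M=np.eye(3)-np.outer(d,d);A+=M;b+=M@o
    return np.linalg.solve(A,b)
E
python3 - <<'E'
from h import *
a=cv2.imread('pics/scene0.png');b=cv2.imread('pics/side0.png')
s=cv2.resize(a[110:330,110:390],(784,616)[:1]+(600,) if 0 else (784,600),interpolation=cv2.INTER_CUBIC)  # x2.8, y2.727
cv2.imwrite('pics/sceneC.png',s)
s=cv2.resize(b[160:370,190:390],(760,600),interpolation=cv2.INTER_CUBIC);cv2.imwrite('pics/sideC.png',s)
print(proj('scene',[[0,0,0],[0.147,.607,.234],[.147,.607,0]]).round(),proj('side',[[0,0,0],[0.147,.607,.234]]).round())
for n,p,z in[('slim',(322,124),.064),('jar',(361,146),.062),('sq',(321,173),.056),('flat',(344,238),.038),('openjar',(285,150),.058),('opentin',(367,192),.054),('carton',(190,275),.012),('beaker',(254,174),.05),('ring',(300,213),.015)]:
    print(n,ray('scene',[p],z).round(3))
E
```

```text
[[129. 125.]
 [305.  -2.]
 [301.  67.]] [[ 585.  248.]
 [1181.  593.]]
slim [[0.461 0.286 0.064]]
jar [[0.584 0.276 0.062]]
sq [[0.566 0.139 0.056]]
flat [[0.703 0.031 0.038]]
openjar [[0.455 0.147 0.058]]
opentin [[0.675 0.157 0.054]]
carton [[ 0.527 -0.214  0.012]]
beaker [[0.453 0.042 0.05 ]]
ring [[0.585 0.044 0.015]]
```

View pics/sceneC.png

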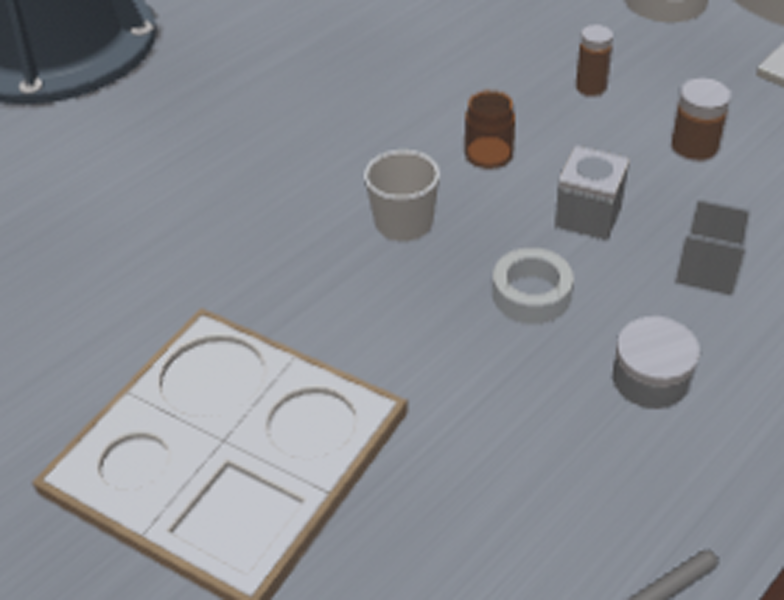

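View pics/sideC.png

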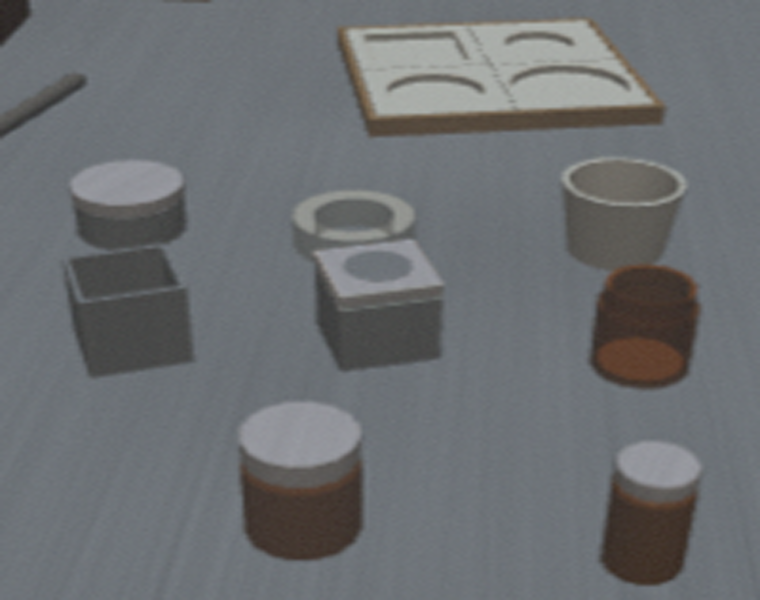

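```bash
python3 - <<'E'
from h import *
S=lambda P:[(110+x/2.8-.3,110+y/2.727-.3) for x,y in P]
D=lambda P:[(190+x/3.8-.3,160+y/2.857-.3) for x,y in P]
def sq(n,P,z):
    Q=ray(n,P,z)[:,:2];e=[Q[(i+1)%4]-Q[i] for i in range(4)]
    a=[np.degrees(np.arctan2(v[1],v[0]))%90 for v in e];return Q.mean(0).round(4),np.round(a,1),np.round([np.linalg.norm(v) for v in e],4)
for n,a,b,z in[('slim',(597,37),(657,465),.064),('jar',(704,94),(300,435),.062),('flat',(658,350),(128,186),.038),('openjar',(491,104),(650,285),.058)]:
    print(n,ray('scene',S([a]),z)[0,:2].round(4),ray('side',D([b]),z)[0,:2].round(4),tri(S([a])[0],D([b])[0]).round(4))
print('sq',sq('scene',S([(575,149),(628,157),(613,194),(558,184)]),.056),sq('side',D([(315,252),(415,242),(442,286),(332,301)]),.056))
print('ot',sq('scene',S([(695,204),(748,210),(745,248),(690,239)]),.054),sq('side',D([(66,261),(164,248),(188,289),(78,306)]),.054))
print('carton',sq('side',D([(340,28),(590,20),(663,105),(370,122)]),.016))
Q=ray('scene',S([(224,440),(291,362),(132,394),(327,493),(145,533)]),.016)[:,:2];print(Q.round(4),[np.degrees(np.arctan2(*(Q[i]-Q[j])[::-1])).round(1)for i,j in((1,4),(2,3))])
for n,p in dict(flat=(212,377),jar=(311,423),slim=(134,461),square=(237,519)).items(): print(n,ray('scene',S([p]),.016)[0,:2].round(4))
o=robot.get_obs();from scipy.spatial.transform import Rotation as Ro
print(Ro.from_quat(o['tool_rot']).as_matrix().round(3))
E
```

```text
slim [0.461  0.2902] [0.4564 0.2984] [0.4567 0.2952 0.0602]
jar [0.5801 0.2828] [0.5785 0.2887] [0.5788 0.286  0.0595]
flat [0.704  0.0319] [0.6992 0.041 ] [0.7017 0.0348 0.0339]
openjar [0.4498 0.1533] [0.4482 0.1555] [0.4484 0.1544 0.057 ]
sq (array([0.566 , 0.1417]), array([28. , 20.9, 25.8, 20.3]), array([0.0433, 0.0486, 0.0437, 0.047 ])) (array([0.5641, 0.1487]), array([18.4, 18.5, 21.8, 15.5]), array([0.0454, 0.0444, 0.048 , 0.0474]))
ot (array([0.6747, 0.1557]), array([31.9, 27.5, 27.8, 27.1]), array([0.041 , 0.0437, 0.0411, 0.0408])) (array([0.6714, 0.1616]), array([23. , 25.6, 24.7, 21.5]), array([0.0434, 0.0427, 0.0465, 0.044 ]))
carton (array([ 0.5209, -0.2095]), array([11.3, 12.6, 14.4, 11.7]), array([0.1765, 0.1727, 0.1794, 0.1825]))
[[ 0.5227 -0.2104]
 [ 0.506  -0.1337]
 [ 0.4443 -0.2277]
 [ 0.6046 -0.1937]
 [ 0.5407 -0.2911]] [np.float64(102.4), np.float64(-168.0)]
flat [ 0.4744 -0.1803]
jar [ 0.556  -0.1616]
slim [ 0.4912 -0.2617]
square [ 0.5761 -0.2453]
[[-0.001  0.236  0.972]
 [-0.002  0.972 -0.236]
 [-1.    -0.002 -0.   ]]
```

```bash
cat >> h.py <<'E'
from scipy.spatial.transform import Rotation as Ro
def need(x,y,z,psi=None):
    o=robot.get_obs();R=Ro.from_quat(o['tool_rot']).as_matrix();p=o['position']
    cur=np.degrees(np.arctan2(R[1,1],R[0,1]));s=R.T@(np.array([x,y,z])-p)*100
    print('t',round(o['time'],2),'pos',p.round(4),'psi',cur.round(1),'tilt',R[2,0].round(4),'w',round(o['grip_width'],4),'F',np.round(o['ft_force'],1),'SHIFT cm',s.round(2),'turn',None if psi is None else round(np.radians(cur-psi),3))
def snap(n,name,crop=None,scale=1):
    ci=camera_info(n);im=cv2.cvtColor(camera(n),cv2.COLOR_RGB2BGR);cv2.imwrite(f'pics/{name}.png',im)
    np.save(f'pics/{name}.npy',ci,allow_pickle=True);return im,ci
E
python3 -m inch '[[[-0.13,-1.83,3.6,0,1],[-0.13,-1.83,3.6,0,1],[-0.13,-1.83,3.6,0,1],[-0.13,-1.83,3.6,0,1],[-0.13,-1.83,3.6,0,1],[-0.13,-1.83,3.6,0,1],[-0.13,-1.83,3.6,0,1],[-0.13,-1.83,3.6,0,1]]]'
python3 -m inch '[[[-0.13,-1.83,3.6,0,1],[-0.13,-1.83,3.6,0,1],[-0.13,-1.83,3.6,0,1],[-0.13,-1.83,3.6,0,1],[0,0,0,0,1],[0,0,0,0,1]]]'
python3 -c "
from h import *
need(.52,.29,.25,76.4)
im,ci=snap('wrist','w1')
for P in [(.458,.294,.064),(.579,.286,.062),(.565,.145,.056),(.449,.154,.058)]: print(proj('wrist',P,ci).round(1))
"
```

```text
time: 0.77
position: [0.3927, 0.3948, 0.2385]
tool_rot: [0.076, 0.705, -0.079, 0.7]
ft_force: [0.1, -0.7, 0.6]
grip_width: 0.0874
time: 1.27
position: [0.527, 0.2799, 0.2411]
tool_rot: [0.079, 0.705, -0.084, 0.7]
ft_force: [0.2, 1.0, 0.0]
grip_width: 0.0872
t 1.27 pos [0.527  0.2799 0.2411] psi 76.8 tilt -1.0 w 0.0872 F [0.2 1.  0. ] SHIFT cm [-0.89  0.81 -0.91] turn 0.006
[[270.8 131.6]]
[[288.  237.7]]
[[171.4 250.1]]
[[147.1 153.9]]
```

View pics/w1.png

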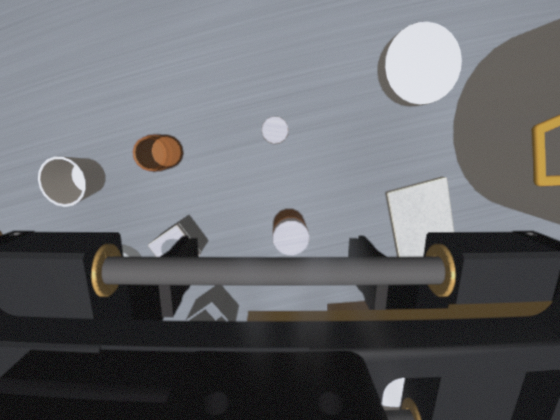

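The wrist view shows the slim cap at (275,130), jar cap at (291,237), open jar mouth at about (150,152) and the closed square tin near (168,240).

```bash
python3 -c "
from h import *
ci=np.load('pics/w1.npy',allow_pickle=True).item()
im=cv2.imread('pics/w1.png')
for n,(x,y),z in [('slim',(275,130),.064),('jar',(291,237),.062)]:
    g=im[y-25:y+25,x-25:x+25].astype(int);m=((g.min(2)>165)&(g.max(2)-g.min(2)<40)).astype(np.uint8)
    c=max(cv2.findContours(m,0,2)[0],key=cv2.contourArea);(cx,cy),r=cv2.minEnclosingCircle(c);cx+=x-25;cy+=y-25
    print(n,cx,cy,r,ray('wrist',[(cx,cy)],z,ci).round(4))
need(.46,.292,.12)
need(.58,.286,.12)
"
```

```text
slim 274.49547576904297 129.5429859161377 13.53995418548584 [[0.4568 0.2983 0.064 ]]
jar 290.88888931274414 238.5 18.446300506591797 [[0.5807 0.289  0.062 ]]
t 1.32 pos [0.5274 0.2799 0.2411] psi 76.8 tilt -1.0 w 0.0871 F [ 1.1 -0.3  0.9] SHIFT cm [12.14 -0.27 -6.79] turn None
t 1.32 pos [0.5274 0.2799 0.2411] psi 76.8 tilt -1.0 w 0.0871 F [ 1.1 -0.3  0.9] SHIFT cm [12.08  1.89  5.03] turn None
```

The wrist view agrees with the side camera, so I'll use that. Jar first.

```bash

python3 -m inch '[[[0,1.0,2.5,0,1],[0,1.0,2.5,0,1],[3.5,0,0,0,1],[3.5,0,0,0,1],[3.5,0,0,0,1],[3,0,0,0,1],[0,0,0,0,1],[0,0,0,0,1]]]' 25 | head -1
python3 -c "
from h import *
need(.58,.2885,.026)"
```

```text
time: 1.98
t 1.98 pos [0.5745 0.2966 0.1023] psi 77.5 tilt -1.0 w 0.0871 F [0.3 0.1 1.1] SHIFT cm [ 7.63 -0.62  0.75] turn None
```

```bash

python3 -m inch '[[[0,-0.6,0.7,0,1],[0,0,0,0,1],[2.5,0,0,0,1],[2.5,0,0,0,1],[2.4,0,0,0,1],[0,0,0,0,1],[0,0,0,0,1]]]' 25 | head -1
python3 -c "
from h import *
need(.58,.2885,.026)"
```

```text
time: 2.57
t 2.57 pos [0.5896 0.2935 0.0423] psi 77.7 tilt -0.9998 w 0.0872 F [0.9 0.2 0.5] SHIFT cm [ 1.61 -0.7  -0.86] turn None
```

```bash

python3 -m inch '[[[0,-0.7,-0.9,0,1],[0,0,0,0,1],[0,0,0,0,1]]]' 25 | head -2
python3 -c "
from h import *
need(.58,.2885,.026)
need(.58,.2885,.026)"
```

```text
time: 2.82
position: [0.5836, 0.2897, 0.0489]
t 2.82 pos [0.5836 0.2897 0.0489] psi 77.7 tilt -0.9995 w 0.0866 F [ 0.9  0.1 -0.1] SHIFT cm [ 2.28 -0.22 -0.39] turn None
t 2.82 pos [0.5836 0.2897 0.0489] psi 77.7 tilt -0.9995 w 0.0866 F [ 0.9  0.1 -0.1] SHIFT cm [ 2.28 -0.22 -0.39] turn None
```

```bash
sed -i "s/'tilt',R\[2,0\].round(4)/'xax',R[:2,0].round(3)/" h.py
python3 -m inch '[[[2.2,-0.2,-0.4,0,1]]]' 25 | head -2
python3 -c "
from h import *
need(.58,.2885,.026)"
python3 -m inch '[[[0,0,0,0,1]]]' 25 | head -2
python3 -c "
from h import *
need(.58,.2885,.026)"
```

```text
time: 2.9
position: [0.5856, 0.2905, 0.0328]
t 2.9 pos [0.5856 0.2905 0.0328] psi 77.7 xax [0.044 0.01 ] w 0.087 F [1.4 0.7 0.7] SHIFT cm [ 0.65 -0.33 -0.53] turn None
time: 2.98
position: [0.5837, 0.2899, 0.0314]
t 2.98 pos [0.5837 0.2899 0.0314] psi 77.7 xax [0.04  0.009] w 0.0869 F [-0.7  0.2 -1.5] SHIFT cm [ 0.53 -0.23 -0.35] turn None
```

```bash

python3 -m inch '[[[0.5,-0.3,-0.5,0,1]]]' 25 | head -2
python3 -m inch '[[[0,0,0,0,0.3],[0,0,0,0,0.3],[0,0,0,0,0.3],[0,0,0,0,0.3],[0,0,0,0,0.3],[0,0,0,0,0.3]]]' 25
python3 -c "
from h import *
need(.58,.2885,.2)"
```

```text
time: 3.07
position: [0.5823, 0.2893, 0.0291]
time: 3.57
position: [0.5832, 0.2897, 0.0321]
tool_rot: [0.082, 0.686, -0.07, 0.72]
ft_force: [0.2, 1.5, 0.4]
grip_width: 0.0545
t 3.57 pos [0.5832 0.2897 0.0321] psi 77.7 xax [0.05  0.012] w 0.0545 F [0.2 1.5 0.4] SHIFT cm [-16.78   0.2    0.5 ] turn None
```

```bash

python3 -m inch '[[[0.2,0,-0.3,0,0],[0.1,0,0,0,0],[0.1,0,0,0,0],[0.1,0,0,0,0]]]' 25
python3 -c "
from h import *
need(.58,.2885,.2)"
python3 -m inch '[[[-3,0,0,0,0]]]' 25 >/dev/null
python3 -c "
from h import *
need(.58,.2885,.2)"
python3 -m inch '[[[-3,0,0,0,0],[-3,0,0,0,0],[-3,0,0,0,0]]]' 25 >/dev/null
python3 -c "
from h import *
need(.5545,-.1595,.16)"

```

```text
time: 3.9
position: [0.5804, 0.29, 0.0297]
tool_rot: [0.081, 0.685, -0.07, 0.72]
ft_force: [-2.6, -2.2, 7.4]
grip_width: 0.0434
t 3.9 pos [0.5804 0.29   0.0297] psi 77.8 xax [0.051 0.011] w 0.0434 F [-2.6 -2.2  7.4] SHIFT cm [-17.01   0.21   0.8 ] turn None
t 3.98 pos [0.5747 0.2883 0.0545] psi 77.7 xax [0.039 0.008] w 0.0438 F [-0.5 -0.1 -1.7] SHIFT cm [-14.52   0.37   1.05] turn None
t 4.23 pos [0.5672 0.2867 0.1427] psi 77.7 xax [0.028 0.005] w 0.0432 F [-0.5 -0.3 -1.2] SHIFT cm [ -1.99 -43.85   8.32] turn None
```

```bash

python3 -m inch '[[[0,-4,0.75,0,0],[0,-4,0.75,0,0],[0,-4,0.75,0,0],[0,-4,0.75,0,0],[0,-4,0.75,0,0],[0,-4,0.75,0,0]]]' 25 >/dev/null
python3 -c "
from h import *
need(.5545,-.1595,.16)"
python3 -m inch '[[[0,-3.8,0.75,0,0],[0,-3.8,0.75,0,0],[0,-3.8,0.75,0,0],[0,-3.8,0.75,0,0]]]' 25 >/dev/null
python3 -c "
from h import *
need(.5545,-.1595,.16)"

```

```text
t 4.73 pos [0.5644 0.0471 0.1474] psi 78.7 xax [0.047 0.014] w 0.0434 F [ 0.5 -0.1 -1.5] SHIFT cm [ -1.6  -20.42   3.15] turn None
t 5.07 pos [ 0.5606 -0.1143  0.1434] psi 78.7 xax [0.043 0.017] w 0.0431 F [ 0.7  0.5 -1.5] SHIFT cm [-1.76 -4.51  0.36] turn None
```

```bash

python3 -m inch '[[[-1,-4,0.3,0,0],[0,-0.4,0,0,0]]]' 25 >/dev/null
python3 -c "
from h import *
need(.5545,-.1595,.034)
im,ci=snap('wrist','w2')
for P in [(.522,-.21),(.4715,-.1775),(.5545,-.1595),(.4895,-.2605),(.5725,-.2425)]: print(proj('wrist',(*P,.016),ci).round(1))
"
```

```text
t 5.23 pos [ 0.5547 -0.1658  0.1514] psi 78.4 xax [0.044 0.013] w 0.0433 F [ 1.5 -0.2 -1. ] SHIFT cm [11.73  0.36 -0.63] turn None
[[216.1 175. ]]
[[237.1 113.7]]
[[274.7 196.8]]
[[155.4 152.5]]
[[197.5 230.3]]
```

View pics/w2.png

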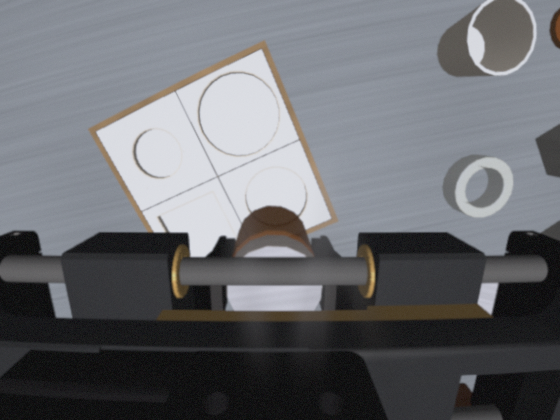

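The carton cross is at (218,177), flat recess (238,113), slim (157,153) and jar (275,195), all within 2 px of my predictions. The carton estimate holds, so I'll descend.

```bash

python3 -m inch '[[[2.5,0.2,-0.4,0,0],[2.5,0.1,-0.2,0,0],[2.5,0,-0.2,0,0]]]' 25 >/dev/null
python3 -c "
from h import *
need(.5545,-.1595,.0377)"
```

```text
t 5.53 pos [ 0.5534 -0.1594  0.0781] psi 78.1 xax [0.053 0.012] w 0.0434 F [-0.4 -0.4 -0.8] SHIFT cm [ 4.04 -0.08 -0.09] turn None
```

```bash

python3 -m inch '[[[1.5,0,-0.2,0,0],[1.5,0,-0.1,0,0]]]' 25 >/dev/null
python3 -c "
from h import *
need(.5545,-.1595,.0377)"
python3 -m inch '[[[0.4,0,0,0,0]]]' 25 >/dev/null
python3 -c "
from h import *
need(.5545,-.1595,.0377)"
```

```text
t 5.7 pos [ 0.5497 -0.1543  0.0441] psi 78.1 xax [0.048 0.016] w 0.043 F [-0.6 -1.7 14. ] SHIFT cm [ 0.65 -0.42  0.55] turn None
t 5.78 pos [ 0.5514 -0.1541  0.0389] psi 78.2 xax [0.051 0.014] w 0.0434 F [ 2.9 -4.3  0.7] SHIFT cm [ 0.12 -0.47  0.41] turn None
```

```bash

python3 -m inch '[[[0.1,-0.2,0.2,0,0]]]' 25 >/dev/null
python3 -c "
from h import *
need(.5545,-.1595,.0377)"
python3 -m inch '[[[0.2,-0.1,0.1,0,0]]]' 25 >/dev/null
python3 -c "
from h import *
need(.5545,-.1595,.0377)"
```

```text
t 5.87 pos [ 0.5519 -0.1543  0.0373] psi 78.3 xax [0.048 0.017] w 0.0434 F [-7.6  5.8 23.3] SHIFT cm [-0.03 -0.46  0.36] turn None
t 5.95 pos [ 0.5519 -0.154   0.0371] psi 78.4 xax [0.045 0.018] w 0.0432 F [-9.7 -0.4 30.3] SHIFT cm [-0.06 -0.48  0.37] turn None
```

```bash

python3 -m inch '[[[0,0,0,0,0.8],[0,0,0,0,0.8],[0,0,0,0,0.8],[0,0,0,0,0.8],[0,0,0,0,0.8],[0,0,0,0,0.8]]]' 25 >/dev/null
python3 -c "
from h import *
need(.5545,-.1595,.0377)"
python3 -m inch '[[[-2.5,0,0,0,0.8],[-3,0,0,0,0.8],[-3.5,0,0,0,0.8],[-3,0,0,0,0.8]]]' 25 >/dev/null
python3 -c "
from h import *
need(.457,.298,.16)"
```

```text
t 6.45 pos [ 0.551  -0.149   0.0393] psi 78.6 xax [0.042 0.021] w 0.0683 F [-0.7 -0.4  1.3] SHIFT cm [ 0.16 -0.97  0.55] turn None
t 6.78 pos [ 0.5408 -0.1486  0.1543] psi 78.5 xax [0.023 0.032] w 0.0697 F [ 0.5 -0.1 -0.3] SHIFT cm [  0.65  42.09 -17.11] turn None
```

```bash

python3 -c "
from h import *
a,_=snap('scene','s3');cv2.imwrite('pics/s3c.png',cv2.resize(a[110:330,110:390],(784,600),interpolation=cv2.INTER_CUBIC))"
```

```text
(no output)
```

View pics/s3c.png

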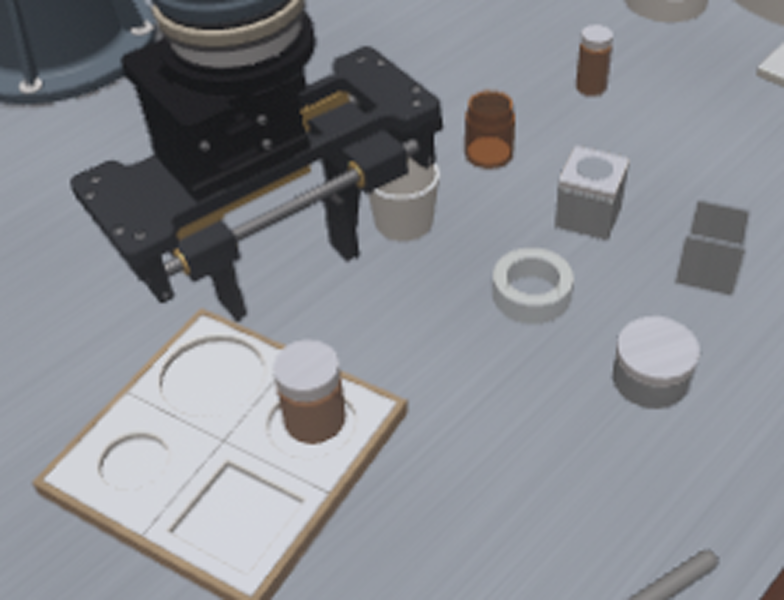

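The jar stands upright in its recess, with its cap at (307,372) in the crop. The other objects haven't moved. Next is the slim bottle.

```bash

python3 -m inch '[[[0,3.8,-1.5,0,1],[0,3.8,-1.5,0,1],[0,3.8,-1.5,0,1],[0,3.8,-1.5,0,1],[0,3.8,-1.5,0,1],[0,3.8,-1.5,0,1]]]' 25 >/dev/null
python3 -c "
from h import *
need(.457,.298,.13)"
python3 -m inch '[[[0,3.8,-1.5,0,1],[0,3.8,-1.5,0,1],[0,3.8,-1.5,0,1],[0,3.8,-1.5,0,1]]]' 25 >/dev/null
python3 -c "
from h import *
need(.457,.298,.13)"
```

```text
t 7.33 pos [0.5086 0.0872 0.1676] psi 77.6 xax [0.051 0.017] w 0.0866 F [ 0.8 -0.3  1.1] SHIFT cm [ 3.85 19.36 -9.76] turn None
t 7.67 pos [0.4802 0.2518 0.1682] psi 77.5 xax [0.05  0.017] w 0.0872 F [ 1.1 -0.5 -0.3] SHIFT cm [ 3.78  3.9  -3.44] turn None
```

```bash

python3 -m inch '[[[1.5,1.9,-1.8,0,1],[2,1.9,-1.8,0,1],[2.5,0,0,0,1]]]' 25 >/dev/null
python3 -c "
from h import *
need(.457,.298,.028)"
```

```text
t 7.92 pos [0.4577 0.3094 0.1109] psi 77.9 xax [0.064 0.025] w 0.0869 F [-0.3 -0.3 -0.2] SHIFT cm [ 8.24 -1.44 -0.31] turn None
```

```bash

python3 -m inch '[[[2,-1.2,-0.3,0,1],[2.2,0,-0.2,0,1]]]' 25 >/dev/null
python3 -c "
from h import *
need(.457,.298,.028)"
```

```text
t 8.08 pos [0.4519 0.3028 0.0663] psi 78.3 xax [0.066 0.027] w 0.0872 F [ 0.1 -0.3 -0.4] SHIFT cm [ 3.85 -0.52  0.38] turn None
```

```bash

python3 -m inch '[[[2,-0.5,0.3,0,1],[1.5,0,0,0,1]]]' 25 >/dev/null
python3 -c "
from h import *
need(.457,.298,.028)"
```

```text
t 8.25 pos [0.454  0.2986 0.0281] psi 78.4 xax [0.063 0.026] w 0.087 F [ 0.3 -0.5 -0.3] SHIFT cm [ 0.03 -0.    0.3 ] turn None
```

```bash

python3 -m inch '[[[0.05,0,0.3,0,0],[0.05,0,0,0,0],[0.05,0,0,0,0],[0.05,0,0,0,0],[0.05,0,0,0,0],[0.05,0,0,0,0]]]' 25 >/dev/null
python3 -c "
from h import *
need(.457,.298,.028)"
python3 -m inch '[[[0.05,0,0,0,0],[0.05,0,0,0,0],[0.05,0,0,0,0],[0.05,0,0,0,0]]]' 25 >/dev/null
python3 -c "
from h import *
need(.457,.298,.028)"
```

```text
t 8.75 pos [0.4567 0.2977 0.0238] psi 78.4 xax [0.06  0.025] w 0.0554 F [-0.6 -0.1  0.2] SHIFT cm [-0.41  0.05  0.05] turn None
t 9.08 pos [0.458  0.2983 0.024 ] psi 78.4 xax [0.064 0.026] w 0.0291 F [ 0.4 -1.2  4.5] SHIFT cm [-0.4  -0.03 -0.07] turn None
```

```bash

python3 -m inch '[[[-0.5,0,0,0,0],[-3,0,0,0,0],[-3.5,0,0,0,0],[-3.5,0,0,0,0],[-3,0,0,0,0]]]' 25 >/dev/null
python3 -c "
from h import *
need(.4895,-.2605,.15)"
```

```text
t 9.5 pos [0.4445 0.2925 0.1563] psi 78.3 xax [0.045 0.019] w 0.0294 F [ 2.6 -0.1 -0.9] SHIFT cm [ -0.24 -53.24  15.63] turn None
```

```bash

python3 -m inch '[[[0,-3.8,1.15,0,0],[0,-3.8,1.15,0,0],[0,-3.8,1.15,0,0],[0,-3.8,1.15,0,0],[0,-3.8,1.15,0,0],[0,-3.8,1.15,0,0],[0,-3.8,1.15,0,0]]]' 25 >/dev/null
python3 -c "
from h import *
need(.4895,-.2605,.15)"
python3 -m inch '[[[0,-3.8,1.15,0,0],[0,-3.8,1.15,0,0],[0,-3.8,1.15,0,0],[0,-3.8,1.15,0,0],[0,-3.8,1.15,0,0]]]' 25 >/dev/null
python3 -c "
from h import *
need(.4895,-.2605,.15)"
```

```text
t 10.08 pos [0.4761 0.0166 0.1629] psi 79.4 xax [0.071 0.029] w 0.0293 F [ 0.1 -0.1  0.1] SHIFT cm [  0.58 -27.03   6.37] turn None
t 10.5 pos [ 0.4953 -0.1901  0.16  ] psi 79.4 xax [0.071 0.03 ] w 0.029 F [ 1.2 -0.1 -0.5] SHIFT cm [ 0.74 -7.06  0.68] turn None
```

```bash

python3 -m inch '[[[0,-3.5,0.4,0,0],[0.5,-3.5,0.2,0,0],[2,0,0,0,0],[2,0,0,0,0]]]' 25 >/dev/null
python3 -c "
from h import *
need(.4895,-.2605,.032)"
```

```text
t 10.83 pos [ 0.4952 -0.2768  0.1167] psi 78.8 xax [0.086 0.014] w 0.029 F [-0.3  1.6 -0.3] SHIFT cm [ 8.42  1.23 -1.57] turn None
```

```bash

python3 -m inch '[[[1,0.6,-0.8,0,0],[2,0.5,-0.7,0,0]]]' 25 >/dev/null
python3 -c "
from h import *
need(.4895,-.2605,.032)"
python3 -m inch '[[[1.5,0.2,-0.2,0,0]]]' 25 >/dev/null
python3 -c "
from h import *
need(.4895,-.2605,.032)"
```

```text
t 11.0 pos [ 0.4868 -0.2673  0.0856] psi 78.6 xax [0.091 0.009] w 0.0298 F [ 0.3 -0.2 -1.1] SHIFT cm [ 5.37  0.58 -0.34] turn None
t 11.08 pos [ 0.4851 -0.2639  0.0694] psi 78.5 xax [0.089 0.011] w 0.0294 F [0.3 1.  0.2] SHIFT cm [3.76 0.32 0.04] turn None
```

```bash

python3 -m inch '[[[1.5,0.3,0.1,0,0],[1,0.1,0.2,0,0]]]' 25 >/dev/null
python3 -c "
from h import *
need(.4895,-.2605,.032)"
python3 -m inch '[[[0.5,0,0.1,0,0]]]' 25 >/dev/null
python3 -c "
from h import *
need(.4895,-.2605,.032)"
```

```text
t 11.25 pos [ 0.4892 -0.2591  0.0429] psi 78.5 xax [0.086 0.013] w 0.0292 F [-0.6 -0.  -1.2] SHIFT cm [ 1.09 -0.17 -0.03] turn None
t 11.33 pos [ 0.4904 -0.2587  0.0369] psi 78.5 xax [0.085 0.015] w 0.0294 F [ 0.3  0.2 -0.3] SHIFT cm [ 0.48 -0.21 -0.09] turn None
```

```bash

python3 -m inch '[[[0.3,-0.1,-0.1,0,0]]]' 25 >/dev/null
python3 -c "
from h import *
need(.4895,-.2605,.032)"
python3 -m inch '[[[0.2,-0.1,-0.1,0,0]]]' 25 >/dev/null
python3 -c "
from h import *
need(.4895,-.2605,.032)"
```

```text
t 11.42 pos [ 0.4898 -0.2593  0.0333] psi 78.5 xax [0.085 0.015] w 0.0293 F [ 0.1 -1.3 -0.9] SHIFT cm [ 0.12 -0.13 -0.02] turn None
t 11.5 pos [ 0.4895 -0.2597  0.0318] psi 78.5 xax [0.086 0.016] w 0.0295 F [ 0.8  7.4 24.9] SHIFT cm [-0.02 -0.07  0.01] turn None
```

```bash

python3 -m inch '[[[0,0,0,0,0.6],[0,0,0,0,0.6],[0,0,0,0,0.6],[0,0,0,0,0.6]]]' 25 >/dev/null
python3 -c "
from h import *
need(.4895,-.2605,.032)"
python3 -m inch '[[[-2.5,0,0,0,0.6],[-3,0,0,0,0.6],[-3.5,0,0,0,0.6],[-3.5,0,0,0,0.6]]]' 25 >/dev/null
python3 -c "
from h import *
need(.699,.041,.13)"
```

```text
t 11.83 pos [ 0.4913 -0.2615  0.0347] psi 78.5 xax [0.09  0.012] w 0.0477 F [-0.3  0.8  0.3] SHIFT cm [ 0.25  0.05 -0.22] turn None
t 12.17 pos [ 0.4762 -0.2607  0.1561] psi 78.4 xax [0.077 0.022] w 0.0522 F [0.4 0.8 0.6] SHIFT cm [ 5.01 33.9  15.46] turn None
```

```bash

python3 -m inch '[[[-1,3,2.5,0,1],[0,3,2.5,0,1],[0,3,2.5,0,1]]]' 25 >/dev/null
python3 -c "
from h import *
need(.699,.041,.13)"
python3 -m inch '[[[0,3.6,1.5,0,1],[0,3.6,1.5,0,1],[0,3.6,1.5,0,1]]]' 25 >/dev/null
python3 -c "
from h import *
need(.699,.041,.13)"
```

```text
t 12.42 pos [ 0.5672 -0.1956  0.1849] psi 77.7 xax [0.087 0.01 ] w 0.065 F [-0.2 -0.8 -0.1] SHIFT cm [ 6.87 25.76  7.28] turn None
t 12.67 pos [ 0.6398 -0.0996  0.1958] psi 77.4 xax [0.096 0.005] w 0.083 F [ 0.9 -0.9  0. ] SHIFT cm [ 7.18 14.83  2.06] turn None
```

Tool tilt is building up, about 0.096 rad. Fast lifts reduce it and slow descents add nothing, so I'll pump it out that way.

```bash

python3 -m inch '[[[-4,0,0,0,1],[-4,0,0,0,1],[-4,0,0,0,1],[-4,0,0,0,1]]]' 25 >/dev/null
python3 -c "
from h import *
need(.699,.041,.13)"
python3 -m inch '[[[2,2,0,0,1],[2,2,0,0,1],[2,2,0,0,1],[2,2,0,0,1]]]' 25 >/dev/null
python3 -c "
from h import *
need(.699,.041,.13)"
python3 -m inch '[[[1,1,0,0,1],[1,1,0,0,1],[1,1,0,0,1],[1,1,0,0,1]]]' 25 >/dev/null
python3 -c "
from h import *
need(.699,.041,.13)"
```

```text
t 13.0 pos [ 0.6242 -0.0889  0.3448] psi 78.1 xax [0.069 0.018] w 0.087 F [ 0.8 -0.7 -0.8] SHIFT cm [22.18 13.55  3.24] turn None
t 13.33 pos [ 0.6569 -0.0145  0.2874] psi 77.8 xax [0.109 0.003] w 0.087 F [-0.2 -0.7 -0.4] SHIFT cm [16.13  5.9   1.24] turn None
t 13.67 pos [0.6692 0.0283 0.2452] psi 77.9 xax [0.107 0.003] w 0.0869 F [0.2 0.6 0.6] SHIFT cm [11.78  1.57  1.44] turn None
```

```bash

python3 -m inch '[[[-4,0,0,0,1],[-4,0,0,0,1],[-4,0,0,0,1]]]' 25 >/dev/null
python3 -c "
from h import *
need(.699,.041,.13)"
python3 -m inch '[[[-1,0,0,0,1],[0,0,0,0,1]]]' 25 >/dev/null
python3 -c "
from h import *
need(.699,.041,.13)"
python3 -m inch '[[[1,0,0.5,0,1],[1,0,0.5,0,1],[1,0,0.5,0,1],[1,0,0.5,0,1],[1,0,0.5,0,1],[1,0,0.5,0,1],[1,0,0.5,0,1],[1,0,0.5,0,1]]]' 25 >/dev/null
python3 -c "
from h import *
need(.699,.041,.13)"
```

```text
t 13.92 pos [0.6514 0.0308 0.3467] psi 77.9 xax [0.068 0.009] w 0.0871 F [ 0.5 -1.1  0. ] SHIFT cm [21.95  1.49  3.03] turn None
t 14.08 pos [0.6548 0.0304 0.3663] psi 77.9 xax [0.085 0.006] w 0.0871 F [ 0.4 -0.5  0. ] SHIFT cm [23.92  1.4   2.16] turn None
t 14.75 pos [0.7026 0.0212 0.2746] psi 77.8 xax [0.075 0.007] w 0.0871 F [ 1.5 -0.4  0.6] SHIFT cm [14.4   1.53 -1.8 ] turn None
```

```bash

python3 -m inch '[[[1,0.2,-0.3,0,1],[1,0.2,-0.3,0,1],[1,0.2,-0.3,0,1],[1,0.2,-0.3,0,1],[1,0.2,-0.3,0,1],[1,0.2,-0.3,0,1],[1,0.2,-0.2,0,1],[1,0.2,-0.2,0,1]]]' 25 >/dev/null
python3 -c "
from h import *
need(.699,.041,.13)"
python3 -m inch '[[[1,0.1,0,0,1],[1,0.1,0,0,1],[1,0.1,0,0,1],[1,0.1,0,0,1],[1,0.1,0,0,1],[1,0,0,0,1]]]' 25 >/dev/null
python3 -c "
from h import *
need(.699,.041,.13)
im,ci=snap('wrist','w4')
print(proj('wrist',[(.699,.041,.038),(.704,.032,.038)],ci))"
```

```text
t 15.42 pos [0.6894 0.0435 0.1822] psi 77.8 xax [0.071 0.007] w 0.0872 F [-0.2  0.1  1. ] SHIFT cm [ 5.27 -0.16  0.64] turn None
t 15.92 pos [0.6953 0.0502 0.1163] psi 77.8 xax [0.072 0.008] w 0.0873 F [ 0.4 -0.6  0.1] SHIFT cm [-1.35 -0.79  0.65] turn None
[[258.64417837 219.83259932]
 [249.12876998 227.84332465]]
```

View pics/w4.png

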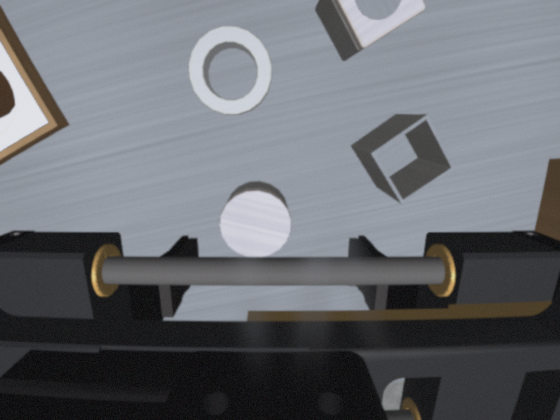

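The flat tin top is centred at (255.5,223), which puts it at about (0.701, 0.039). Descending slowly.

```bash

python3 -m inch '[[[1,-0.3,0.1,0,1],[1,-0.3,0.1,0,1],[1,-0.2,0,0,1],[1,-0.2,0,0,1]]]' 25 >/dev/null
python3 -c "
from h import *
need(.701,.039,.023)"
```

```text
t 16.3 pos [0.6984 0.0392 0.0716] psi 77.8 xax [0.071 0.007] w 0.087 F [ 0.3  0.  -0. ] SHIFT cm [ 4.87 -0.08 -0.07] turn None
```

```bash

python3 -m inch '[[[1,0,-0.05,0,1],[1,0,-0.05,0,1],[1,0,-0.05,0,1],[1,0,0,0,1]]]' 25 >/dev/null
python3 -c "
from h import *
need(.701,.039,.023)"
```

```text
t 16.63 pos [0.6998 0.0386 0.027 ] psi 77.7 xax [0.071 0.007] w 0.0873 F [-0.9  0.7  0.4] SHIFT cm [0.41 0.06 0.08] turn None
```

```bash

python3 -m inch '[[[0.3,0,0.1,0,0],[0.05,0,0,0,0],[0.05,0,0,0,0],[0.05,0,0,0,0],[0.05,0,0,0,0],[0.05,0,0,0,0],[0.05,0,0,0,0]]]' 25 >/dev/null
python3 -c "
from h import *
need(.701,.039,.023)"
python3 -m inch '[[[-0.5,0,0,0,0],[-1,0,0,0,0],[-2,0,0,0,0],[-3,0,0,0,0],[-3,0,0,0,0],[-2,0,0,0,0],[-1,0,0,0,0]]]' 25 >/dev/null
python3 -c "
from h import *
need(.4715,-.1775,.13)"
```

```text
t 17.22 pos [0.7003 0.0388 0.0183] psi 77.8 xax [0.068 0.007] w 0.0569 F [-1.   0.   1.2] SHIFT cm [-0.47  0.04  0.1 ] turn None
t 17.8 pos [0.6887 0.0385 0.1476] psi 77.8 xax [0.06  0.009] w 0.0563 F [ 0.8 -1.1 -0.5] SHIFT cm [  0.26 -25.75 -16.68] turn None
```

```bash

python3 -m inch '[[[0,-2.2,-1.4,0,0],[0,-2.2,-1.4,0,0],[0,-2.2,-1.4,0,0],[0,-2.2,-1.4,0,0],[0,-2.2,-1.4,0,0],[0,-2.2,-1.4,0,0],[0,-2.2,-1.4,0,0],[0,-2.2,-1.4,0,0]]]' 25 >/dev/null
python3 -c "
from h import *
need(.4715,-.1775,.13)"
```

```text
t 18.47 pos [ 0.5448 -0.1108  0.1456] psi 78.3 xax [0.084 0.007] w 0.0569 F [ 0.2 -0.9 -1.1] SHIFT cm [ 0.89 -8.05 -5.92] turn None
```

```bash

python3 -m inch '[[[0,-1.8,-1.2,0,0],[0,-1.8,-1.2,0,0],[0.3,-1.8,-1.2,0,0],[0.5,-1.2,-1,0,0],[0.7,-0.4,-0.3,0,0],[1,0,0,0,0],[1,0,0,0,0]]]' 25 >/dev/null
python3 -c "
from h import *
need(.4715,-.1775,.028)"
```

```text
t 19.05 pos [ 0.4807 -0.1755  0.1071] psi 77.9 xax [0.089 0.002] w 0.0568 F [-0.2  0.1 -1.7] SHIFT cm [ 7.79 -0.55 -1.54] turn None
```

```bash

python3 -m inch '[[[1,-0.1,-0.3,0,0],[1,-0.1,-0.3,0,0],[1,-0.1,-0.3,0,0],[1,-0.1,-0.3,0,0]]]' 25 >/dev/null
python3 -c "
from h import *
need(.4715,-.1775,.028)"
```

```text
t 19.38 pos [ 0.4761 -0.1757  0.063 ] psi 78.0 xax [0.094 0.001] w 0.057 F [ 0.2 -0.4 -1.2] SHIFT cm [ 3.44 -0.34 -0.73] turn None
```

```bash

python3 -m inch '[[[1,-0.2,-0.4,0,0],[1,-0.1,-0.3,0,0]]]' 25 >/dev/null
python3 -c "
from h import *
need(.4715,-.1775,.028)"
python3 -m inch '[[[0.6,-0.1,-0.2,0,0]]]' 25 >/dev/null
python3 -c "
from h import *
need(.4715,-.1775,.028)"
```

```text
t 19.55 pos [ 0.4725 -0.1761  0.0403] psi 78.2 xax [0.095 0.   ] w 0.0569 F [ 0.2  0.3 -1. ] SHIFT cm [ 1.21 -0.19 -0.18] turn None
t 19.63 pos [ 0.4713 -0.1758  0.0326] psi 78.2 xax [0.095 0.001] w 0.0573 F [ 0.1  0.3 -1.3] SHIFT cm [ 0.46 -0.17  0.02] turn None
```

```bash

python3 -m inch '[[[0.3,-0.1,0,0,0]]]' 25 >/dev/null
python3 -c "
from h import *
need(.4715,-.1775,.0265)"
python3 -m inch '[[[0.2,-0.1,0,0,0]]]' 25 >/dev/null
python3 -c "
from h import *
need(.4715,-.1775,.0265)"
```

```text
t 19.72 pos [ 0.4713 -0.1759  0.0282] psi 78.2 xax [0.093 0.002] w 0.0565 F [-0.4  0.1 -0.5] SHIFT cm [ 0.17 -0.16  0.03] turn None
t 19.8 pos [ 0.4719 -0.1763  0.026 ] psi 78.3 xax [0.093 0.003] w 0.0565 F [-1.8  5.1 34.3] SHIFT cm [-0.05 -0.13 -0.01] turn None
```

```bash

python3 -m inch '[[[0,0,0,0,0.85],[0,0,0,0,0.85],[0,0,0,0,0.85],[0,0,0,0,0.85]]]' 25 >/dev/null
python3 -c "
from h import *
need(.4715,-.1775,.0265)"
python3 -m inch '[[[-2,0,0,0,0.85],[-3.5,0,0,0,0.85],[-4,0,0,0,0.85],[-4,0,0,0,0.85],[-4,0,0,0,0.85],[-4,0,0,0,0.85],[-2,0,0,0,0.85],[0,0,0,0,0.85]]]' 25 >/dev/null
python3 -c "
from h import *
need(.564,.147,.15,108.5)
a,_=snap('scene','s5');b,_=snap('side','d5')
A=cv2.resize(a[110:330,110:390],(420,330),interpolation=cv2.INTER_CUBIC);B=cv2.resize(b[150:300,190:390],(380,285),interpolation=cv2.INTER_CUBIC)
B=cv2.copyMakeBorder(B,0,45,0,0,0);cv2.imwrite('pics/c5.png',np.hstack([A,B]))"
```

```text
t 20.13 pos [ 0.473  -0.1711  0.0273] psi 78.2 xax [0.092 0.011] w 0.072 F [ 3.1  4.6 -2.3] SHIFT cm [ 0.06 -0.66 -0.02] turn None
t 20.8 pos [ 0.4559 -0.1733  0.274 ] psi 78.5 xax [0.1   0.006] w 0.0735 F [-0.3 -0.  -0.8] SHIFT cm [13.6  33.21  2.88] turn -0.524
```

View pics/c5.png

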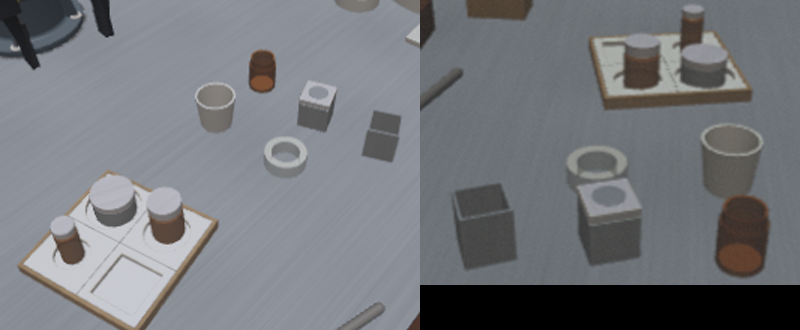

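All three stand in their recesses, and the look-alikes are unmoved. For the square tin, I'll turn while moving slowly.

```bash

python3 -m inch '[[[0.7,1.5,0.3,-0.07,1],[0.7,1.5,0.3,-0.07,1],[0.7,1.5,0.3,-0.07,1],[0.7,1.5,0.3,-0.07,1],[0.7,1.5,0.3,-0.07,1],[0.7,1.5,0.3,-0.07,1],[0.7,1.5,0.3,-0.07,1],[0.7,1.5,0.3,-0.07,1]]]' 25 >/dev/null
python3 -c "
from h import *
need(.564,.147,.15,108.5)"
```

```text
t 21.57 pos [ 0.4726 -0.0467  0.2018] psi 111.6 xax [0.074 0.018] w 0.087 F [ 0.3  0.3 -0.4] SHIFT cm [ 6.18 14.71 15.2 ] turn 0.054
```

```bash

python3 -m inch '[[[0.4,1.6,1.6,0,1],[0.4,1.6,1.6,0,1],[0.4,1.6,1.6,0,1],[0.4,1.6,1.6,0,1],[0.4,1.6,1.6,0,1],[0.4,1.6,1.6,0,1],[0.4,1.6,1.6,0,1],[0.4,1.6,1.6,0.05,1]]]' 25 >/dev/null
python3 -c "
from h import *
need(.564,.147,.15,108.5)"
```

```text
t 22.23 pos [0.5325 0.131  0.1545] psi 108.7 xax [0.029 0.024] w 0.0868 F [ 0.8 -0.2 -1. ] SHIFT cm [0.58 0.5  3.48] turn 0.004
```

```bash

python3 -m inch '[[[0,0.4,1.5,0,1],[0,0,0.5,0,1]]]' 25 >/dev/null
python3 -c "
from h import *
need(.564,.147,.15,108.5)
im,ci=snap('wrist','w6');print(proj('wrist',[(.564,.147,.056)],ci))"
```

```text
t 22.4 pos [0.5474 0.1457 0.1491] psi 108.9 xax [0.019 0.025] w 0.087 F [ 0.4 -0.7 -0.3] SHIFT cm [-0.06 -0.41  1.61] turn 0.007
[[265.48083111 229.64715943]]
```

View pics/w6.png

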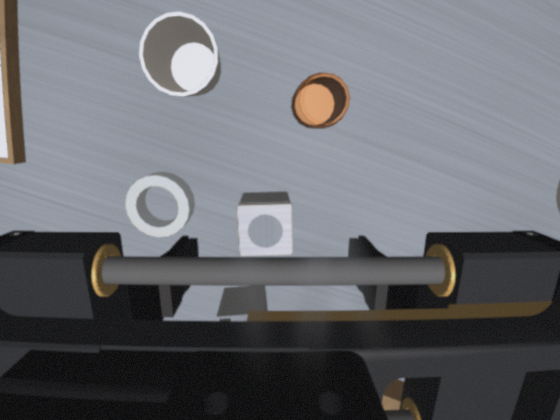

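The square tin top spans x 239–291, y 202–255, squared to the jaws. Its centre at (265,229) matches the prediction. Descending.

```bash

python3 -m inch '[[[0.5,-0.2,0.8,0,1],[1,-0.2,0.6,0,1],[1,0,0,0,1],[1,0,0,0,1],[1,0,0,0,1],[1,0,0,0,1]]]' 25 >/dev/null
python3 -c "
from h import *
need(.564,.147,.026,108.5)"
```

```text
t 22.95 pos [0.5606 0.1441 0.0863] psi 108.7 xax [0.011 0.024] w 0.0872 F [0.1 0.9 0.5] SHIFT cm [6.04 0.05 0.31] turn 0.003
```

```bash

python3 -m inch '[[[1,0,0.2,0,1],[1,0,0.2,0,1],[1,0,0,0,1],[1,0,0,0,1]]]' 25 >/dev/null
python3 -c "
from h import *
need(.564,.147,.026,108.5)"
```

```text
t 23.28 pos [0.5637 0.1455 0.0413] psi 108.6 xax [0.008 0.023] w 0.087 F [-0.6 -0.3  0.6] SHIFT cm [1.53 0.1  0.05] turn 0.002
```

```bash

python3 -m inch '[[[0.8,0,0,0,1],[0.4,0,0,0,0],[0,0,0,0,0],[0,0,0,0,0],[0,0,0,0,0],[0,0,0,0,0],[0,0,0,0,0],[0,0,0,0,0]]]' 25 >/dev/null
python3 -c "
from h import *
need(.564,.147,.026,108.5)"
python3 -m inch '[[[0,0,0,0,0],[0,0,0,0,0]]]' 25 >/dev/null
python3 -c "
from h import *
need(.564,.147,.026,108.5)"
```

```text
t 23.95 pos [0.5633 0.1462 0.0264] psi 108.6 xax [0.007 0.023] w 0.0484 F [ 0.2 -0.2 -0.4] SHIFT cm [0.04 0.05 0.09] turn 0.002
t 24.12 pos [0.5637 0.1461 0.0271] psi 108.6 xax [0.008 0.023] w 0.0465 F [-0.3  0.1 -0.6] SHIFT cm [0.11 0.07 0.06] turn 0.003
```

```bash

python3 -m inch '[[[0,0,0,0,0],[-0.5,0,0,0,0],[-1.5,0,0,0,0],[-3,0,0,0,0],[-3,0,0,0,0],[-3,0,0,0,0],[-2,0,0,0,0],[-1,0,0,0,0]]]' 25 >/dev/null
python3 -c "
from h import *
need(.5725,-.2425,.14,102.2)"
```

```text
t 24.78 pos [0.5589 0.1425 0.1701] psi 108.6 xax [-0.004  0.023] w 0.0463 F [ 0.6  0.2 -2. ] SHIFT cm [  2.12 -36.98 -11.01] turn 0.112
```

```bash

python3 -m inch '[[[0,-2.4,-0.7,0,0],[0,-2.4,-0.7,0,0],[0,-2.4,-0.7,0,0],[0,-2.4,-0.7,0,0],[0,-2.4,-0.7,0,0],[0,-2.4,-0.7,0,0],[0,-2.4,-0.7,0.05,0],[0,-2.4,-0.7,0.05,0]]]' 25 >/dev/null
python3 -c "
from h import *
need(.5725,-.2425,.14,102.2)"
```

```text
t 25.45 pos [ 0.5678 -0.0589  0.1742] psi 103.3 xax [0.009 0.025] w 0.0461 F [-0.1 -0.  -0.9] SHIFT cm [  2.98 -18.04  -3.82] turn 0.02
```

```bash

python3 -m inch '[[[0,-2.2,-0.5,0,0],[0,-2.2,-0.5,0,0],[0,-2.2,-0.5,0,0],[0,-2.2,-0.5,0,0],[0,-2.2,-0.5,0,0],[0.3,-2.2,-0.4,0,0],[0.5,-1.6,-0.3,0,0],[0.7,-0.6,0,0,0]]]' 25 >/dev/null
python3 -c "
from h import *
need(.5725,-.2425,.036,102.2)"
```

```text
t 26.12 pos [ 0.5701 -0.2279  0.1581] psi 102.9 xax [0.012 0.022] w 0.0462 F [ 1.2  0.5 -1. ] SHIFT cm [12.18 -1.7  -0.29] turn 0.013
```

```bash

python3 -m inch '[[[1,-0.8,-0.1,0,0],[1,-0.6,-0.1,0.01,0],[1,0,0,0,0],[1,0,0,0,0],[1,0,0,0,0],[1,0,0,0,0]]]' 25 >/dev/null
python3 -c "
from h import *
need(.5725,-.2425,.036,102.2)"
```

```text
t 26.62 pos [ 0.5713 -0.2388  0.0909] psi 102.3 xax [0.009 0.025] w 0.0464 F [ 1.  -0.6 -1.7] SHIFT cm [ 5.48 -0.51 -0.04] turn 0.002
```

```bash

python3 -m inch '[[[1,-0.3,0,0,0],[1,-0.3,0,0,0],[1,0,0,0,0],[0.8,0,0,0,0]]]' 25 >/dev/null
python3 -c "
from h import *
need(.5725,-.2425,.036,102.2)"
python3 -m inch '[[[0.5,0,0,0,0]]]' 25 >/dev/null
python3 -c "
from h import *
need(.5725,-.2425,.036,102.2)"
```

```text
t 26.95 pos [ 0.5724 -0.2411  0.0472] psi 102.5 xax [0.006 0.027] w 0.0463 F [ 0.1  0.  -1.5] SHIFT cm [ 1.12 -0.17 -0.04] turn 0.005
t 27.03 pos [ 0.5721 -0.2407  0.0407] psi 102.5 xax [0.005 0.028] w 0.0462 F [-0.7  0.3 -1.2] SHIFT cm [ 0.47 -0.2  -0.01] turn 0.005
```

```bash

python3 -m inch '[[[0.3,-0.1,0,0,0]]]' 25 >/dev/null
python3 -c "
from h import *
need(.5725,-.2425,.0345,102.2)"
python3 -m inch '[[[0.2,-0.1,0,0,0]]]' 25 >/dev/null
python3 -c "
from h import *
need(.5725,-.2425,.0345,102.2)"
```

```text
t 27.12 pos [ 0.572  -0.2411  0.0366] psi 102.5 xax [0.004 0.029] w 0.0463 F [ 0.1  0.2 -1.6] SHIFT cm [ 0.2  -0.15  0.02] turn 0.005
t 27.2 pos [ 0.572  -0.2417  0.0345] psi 102.5 xax [0.003 0.03 ] w 0.0464 F [-4.2  4.9 24. ] SHIFT cm [-0.   -0.09  0.03] turn 0.005
```

Contact with the floor. Releasing and retreating.

```bash

python3 -m inch '[[[0,0,0,0,0.7],[0,0,0,0,0.7],[0,0,0,0,0.7],[0,0,0,0,0.7]]]' 25 >/dev/null
python3 -c "
from h import *
need(.5725,-.2425,.0345,102.2)"
python3 -m inch '[[[-2,0,0,0,0.7],[-3,0,0,0,0.7],[-4,0,0,0,0.7],[-4,0,0,0,0.7],[-4,0,0,0,0.7],[-3,0,0,0,0.7],[-2,0,0,0,0.7],[0,0,0,0,0.7]]]' 25 >/dev/null
python3 -m inch '[[[0,2.5,0,0,0.7],[0,2.5,0,0,0.7],[0,2.5,0,0,0.7],[0,2.5,0,0,0.7],[0,2.5,0,0,0.7],[0,2.5,0,0,0.7],[0,1,0,0,0.7],[0,0,0,0,0.7]]]' 25 >/dev/null
python3 -c "
from h import *
need(.5725,-.2425,.0345,102.2)
im,_=snap('wrist','w7');a,_=snap('scene','s7');b,_=snap('side','d7')
A=cv2.resize(a[200:330,120:260],(560,520),interpolation=cv2.INTER_CUBIC);B=cv2.resize(b[150:220,270:370],(800,560),interpolation=cv2.INTER_CUBIC)
cv2.imwrite('pics/s7c.png',A);cv2.imwrite('pics/d7c.png',B)"
```

```text
t 27.53 pos [ 0.5736 -0.2429  0.0364] psi 102.5 xax [0.007 0.028] w 0.0591 F [-1.1 -0.9 -0.5] SHIFT cm [ 0.19  0.06 -0.1 ] turn 0.005
t 28.87 pos [ 0.5339 -0.0897  0.266 ] psi 102.2 xax [0.006 0.026] w 0.0607 F [-0.2 -0.2 -0.1] SHIFT cm [ 22.77 -16.3    0.3 ] turn -0.0
```

View pics/s7c.png

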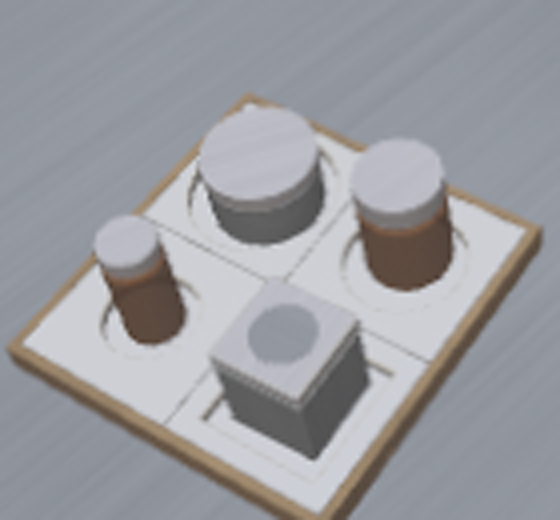

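View pics/d7c.png

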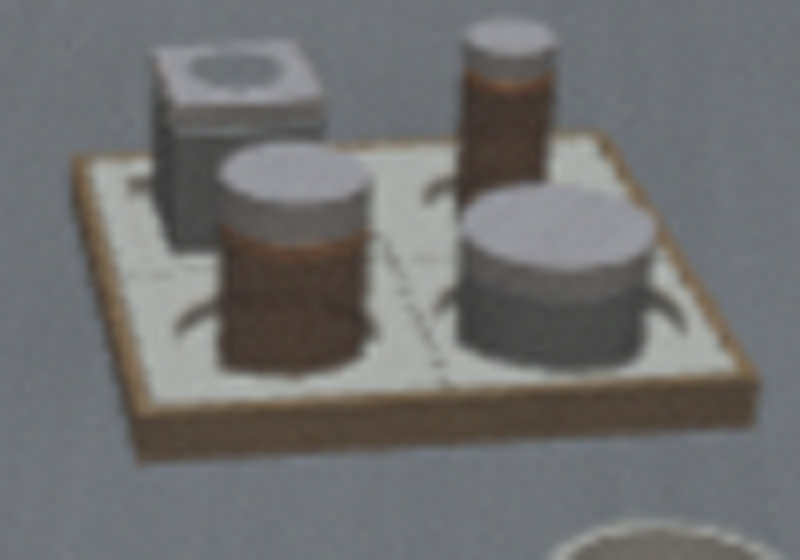

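View pics/w7.png

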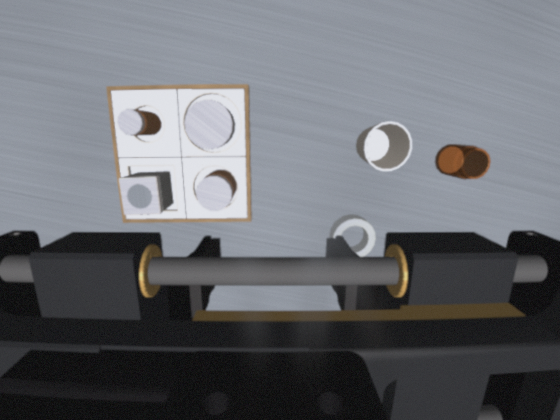

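All four sit in their own recesses. I'll compare each measured top with its expected recess centre for offset and lean.

```bash
python3 - <<'E'
from h import *
S=lambda p:(120+p[0]/4-.4,200+p[1]/4-.4)
D=lambda p:(270+p[0]/8-.4,150+p[1]/8-.4)
W=np.load('pics/w7.npy',allow_pickle=True).item()
for n,s,d,w,z,c in[('jar',(398,172),(295,173),(214.5,190),.070,(.5545,-.1595)),('slim',(128,242),(510,38),(131,122),.072,(.4895,-.2605)),('flat',(260,155),(558,226),(208.5,124),.046,(.4715,-.1775)),('sq',(286,338),(240,80),(139,195),.064,(.5725,-.2425))]:
    for m,p,ci in(('scene',S(s),None),('side',D(d),None),('wrist',w,W)):
        r=ray(m,[p],z,ci)[0,:2];print(n,m,((r-c)*1000).round(1),end=' ')
    print()
# slim / jar visible base bottom-edge points: predicted vs measured base centre line
for n,c,h in[('slim',(.4895,-.2605),.064),('jar',(.5545,-.1595),.062)]:
    q=proj('scene',[(*c,.008),(*c,.008+h)]);print(n,'predicted axis px vector',(q[1]-q[0]).round(1),(((q-[120,200])+.4)*4).round(0).tolist())
o=robot.get_obs();print(o['time'],o['joint_velocities'].round(3))
E
```

```text
jar scene [-4.8  6.8] jar side [-4.8  6.3] jar wrist [-7.8  8.1] 
slim scene [1.5 1. ] slim side [-1.7  2.9] slim wrist [-0.1  5.3] 
flat scene [ 5.4 -0.6] flat side [1.8 1.2] flat wrist [3.  2.6] 
sq scene [ 2.9 -0.1] sq side [-2.2  7.2] sq wrist [0.2 2.2] 
slim predicted axis px vector [ -7.8 -20.2] [[155.0, 322.0], [124.0, 242.0]]
jar predicted axis px vector [ -3.3 -19.9] [[407.0, 266.0], [394.0, 186.0]]
29.0167 [-0.015  0.004 -0.017  0.001 -0.001  0.003]
```

```bash
python3 - <<'E'
from h import *
S=lambda p:(120+p[0]/4-.4,200+p[1]/4-.4)
D=lambda p:(270+p[0]/8-.4,150+p[1]/8-.4)
for n,s,d,z in[('jar',(398,172),(295,173),.070),('slim',(128,242),(510,38),.072),('flat',(260,155),(558,226),.046),('sq',(286,338),(240,80),.064)]:
    print(n,tri(S(s),D(d)).round(4),'expected z',z)
c=(.549,-.153)
for m,f,k in(('scene',S,4),('side',D,8)):
    q=proj(m,[(*c,.022),(*c,.056)]);o=np.array([120,200] if k==4 else [270,150]);print(m,'jar axis',((q-o+.4)*k).round(0).tolist())
E
```

```text
jar [ 0.5497 -0.1528  0.0701] expected z 0.07
slim [ 0.4886 -0.2591  0.0707] expected z 0.072
flat [ 0.4743 -0.1775  0.0446] expected z 0.046
sq [ 0.5719 -0.2416  0.0607] expected z 0.064
scene jar axis [[406.0, 234.0], [399.0, 190.0]]
side jar axis [[293.0, 324.0], [296.0, 218.0]]
```

```bash
python3 - <<'E'
from h import *
b=cv2.imread('pics/d7.png')
t=np.linspace(0,2*np.pi,90)
for z in(.008,.012,.016):
    P=np.c_[.5493+.022*np.cos(t),-.153+.022*np.sin(t),np.full(90,z)]
    for m,o,k in(('side',(270,150),8),('scene',(120,200),4)):
        q=(proj(m,P)-o+.4)*k;print(z,m,'bottom row',q[:,1].max().round(0),'at',q[q[:,1].argmax(),0].round(0),end=' | ')
    print()
B=(b[150:220,270:370]);print([B[r,36].tolist() for r in range(42,51)])
E
```

```text
0.008 side bottom row 402.0 at 297.0 | 0.008 scene bottom row 290.0 at 406.0 | 
0.012 side bottom row 390.0 at 297.0 | 0.012 scene bottom row 285.0 at 405.0 | 
0.016 side bottom row 378.0 at 297.0 | 0.016 scene bottom row 280.0 at 404.0 | 
[[53, 63, 77], [50, 60, 73], [49, 60, 73], [53, 63, 74], [69, 78, 88], [124, 131, 134], [166, 171, 166], [139, 149, 153], [82, 102, 118]]
```

The scene view puts the jar's lower edge at row 290, which is floor level (z=8 mm). In the side view the near rim hides its base. The jar is seated, so I'm handing in.

```bash
python3 -c "
from rig import robot
print(robot.hand_in())"
```

```text
the job is handed in; nothing more can be done
None
```

I packed all four closed containers in their own recesses, released them, backed the arm clear to a height of 0.27 m, and handed in at 29 s of the 102 s allowed. `hand_in` gave no verdict, so this rests on my own last checks.

- **Position:** In the final pictures, the slim bottle is about 1–5 mm from its recess centre, the flat tin 2–5 mm, and the square tin 2–8 mm depending on the camera. The jar is the worst, about 8 mm off on two cameras and 11 mm on the wrist camera, against a 13 mm limit. It stands against the recess wall, so it should be at most 8 mm off.
- **Upright and seated:** The jar and slim bottle match upright outlines within picture noise, and I saw no lean in the two tins. Each container was lowered until the wrist force rose by roughly 24–34 N. Triangulated top heights came out 0–3 mm low, and the calibration had already read about that low at the start.
- **Check that disagreed:** In the side view, the jar's visible lower edge alone could also mean its base is level with the insert top. I took that as the near rim hiding the base, because the scene view and the height at which the tool stopped both put it on the recess floor.
- **Look-alikes:** I never touched the open jar or the open tin, and both looked unmoved in the last pictures that show them. I didn't measure their positions again at the end.
- **Tool tilt:** The tool leaned up to about 0.1 rad during the moves. I reduced it before grasping the square tin.

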